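# Press a tube's end plug home with the bench bar clamp, then open it

## Robot

A 7-joint arm with a two-finger parallel gripper is mounted at the origin on the work surface. World frame = base frame: x ahead of the robot, y to its left, z up, the work surface at z = 0. Lengths are in m, angles in rad, forces in N, time in s.
With the tool pointing down it reaches from about 0.425 to 1.025 m from the base axis. Payload 9.4 kg.
Tool frame: the origin (TCP) lies at the very end of the fingers, on their centre line; the grasp point (between the pads) lies pinch_z behind it (pinch_z is the distance from the TCP to the grasp point, in m); z points along the fingers, y is the direction in which the jaws open and shut (so a half turn about z gives the same grasp; the last joint's range is limited). The gripper opens to 93 mm and grips with 3 to 60 N. Pads are 15 mm wide; open, the fingers measure 128 mm over their backs; the gripper's body (75 mm by 188 mm) begins 65 mm behind the grasp point.
Start: joints at [1.184, 0.599, -0.003, 1.599, 0.002, 0.943, -0.08], TCP at [0.221, -0.69, 0.219] pointing down, gripper open.
Joint ranges: [-2.57, 2.57], [-0.35, 1.97], [-1.29, 1.29], [0.11, 2.56], [-1.05, 4.19], [0.11, 1.86], [-2.63, 2.63]. Speed limits (rad/s): [2.22, 2.22, 3.01, 3.01, 3.14, 3.14, 3.14].

## Interface

Orientations are given as a rotation vector (axis times angle).
In Python, from rig import * gives the robot as it stands.
- The arm moves only by the tool send_rows, never from a script. Its argument "rows" is a list that holds one entry, the list of rows, each a list of 7 numbers: the shift along the tool's x, y, z in m, then the turn, a rotation vector about the tool's x, y, z in rad, then the opening, from 0 (shut) to 1 (fully open). In form: [[[tx, ty, tz, wx, wy, wz, hand], ...]]. A call has 1 to 8 rows; each row is the pose to reach, as a shift and turn from the pose commanded when the call began, along the tool's axes at that moment; what a row does not reach only later rows make up. A row lasts 1/12 s, in which the tool goes at most 41.7 mm and 7.16 degrees, less where a joint would pass 70% of its speed; a pose out of reach is approached as far as the arm can. A call with a gripper value outside its range is refused whole. The fingers move at their own pace and stop on an object; "newtons" is the grip in N (left out, the last holds). Time passes only in rows, so rows that repeat a pose let the fingers close. It gives the time, the measured TCP pose, the force and the opening at its end, in the units of the state.
- observe(): the state, without advancing time (a new reading comes with each control period).
- read_camera(name): name is "side" or "top"; returns the picture (480x640x3 uint8, blue, green, red); there is no depth.
- camera_info(name): a dict with "K" (3x3 intrinsics, pixels), "position" and "attitude" of the camera in the world. Camera axes: x right, y up, looking along -z (the intrinsics and any distortion apply to the point x, -y, -z); pixel columns grow to the right and rows downward; lengths in m; the calibration is good to about 2 mm. A picture is of the moment at which its call begins. camera_info takes no time and is no camera call.
- hand_in(): hands the job in, once; it reports no verdict.
The state is a dict: "t": time; "qpos": joint angles; "dq": joint speeds; "joint_torque": joint torques, N m; "tcp_pos": TCP position; "orientation": TCP orientation; "ft_force": force on the tool from outside, world axes, zero at the start; "moment": the same for the moment, N m; "finger_gap": finger opening in m.
Only numpy, scipy, OpenCV 4.12 (cv2) and the standard library are available. Lean on these libraries where they do the work, as an engineer would, in place of code of your own. Each camera call takes 0.05 s, during which the arm holds its last target.

## Task

The end plug of the aluminium tube lying in the bench clamp sticks out of the tube: pump the blue trigger, stroke by stroke, until the orange jaw has pressed the plug fully home, stopping as soon as the trigger goes stiff so that you never strain the clamp. Then keep the red release lever pressed down while you slide the jaw all the way back to its rear stop, and let go. Leave the tube lying in its saddles without touching it or its plug yourself, and do not disturb the other things on the bench.

Things in the scene. Friction and masses are not known exactly. Their poses are not given: they have to be found in the camera images.
- clamp: Fixed bench bar clamp on a grey board 120 x 455 x 12 mm. Origin on the bench under the bar; x across it, y along it, the way the jaw advances (to the tube and the end stop, its face at y = 131 mm), z up. Rails 32 mm high. The tube lies in two black saddles, axis at z = 60 mm, up to 6 mm short of the end stop (the jaw pushes it there). The robot may push no part of the clamp with over 30 N.
- jaw (a joint): Travel (m) of the orange jaw carriage along clamp y: 0 at its rear stop, about 0.055 with the plug home. Jaw face at clamp y = -75 mm + travel. The carriage (52 x 75 mm) carries trigger and release lever. A ratchet with 6 mm teeth: runs forward, locks backward until the release lever is two thirds down or more. Sliding takes 4 N plus 60 N per m/s. Meet the stop slowly.
- trigger (a joint): Angle (rad) of the blue trigger: 0 up (at rest), 0.40 fully down at a hard stop; a weak spring lifts it. A full stroke advances the jaw 8 to 18 mm: up to a third is lost before a tooth catches. Pad force: 2 to 6 N while the jaw runs free, 14 to 18 N while the plug goes in, then, with the plug home, it climbs 1 to 2 N per mm and the jaw stops: 21 to 25 N means home.
- release (a joint): Angle (rad) of the red release lever on top of the carriage: 0 up (locked), 0.25 fully down (unlocked) at a hard stop. Sprung: about 6 N on its pad to start, 9 to 12 N fully down (pad then 11 mm lower). It stays unlocked down to 0.17. Pressing it also lifts the trigger by 6 mm.
- plug (a joint): How far (m) the plug sticks out of the tube: 0 = fully home (its 10 mm thick grey head touches the tube's end), 0.010 to 0.018 at the start. It needs 27 N along the tube to move (some 32 N on the carriage): too much to push by hand.
- trigger_pad (a point): Centre of the top of the trigger's pad (44 mm across the bar, 45 mm along), 92 mm over the bench when up. 115 mm behind the hinge (at clamp y = -133 mm + jaw travel, z = 55 mm); lever points to clamp -y, tilted up 0.28 rad at rest. A full stroke is 46 mm down, while the pad rides forward with the jaw: follow it (about 1 mm forward per 3 mm down), else the finger's friction adds up to 10 N.
- release_pad (a point): Where to press the red release lever: on its flat top (40 mm across the bar), about 90 mm over the bench, 43 mm behind its hinge. An upright lip, 40 mm wide and 14 mm high, bounds the pad at the rear: its front face is 16 mm to clamp -y of this point. A fingertip pressing here can push the lip (to clamp -y) to slide the carriage back.
- plug_face (a point): Centre of the outer flat face of the plug's grey head (25 mm diameter), on the tube's axis; the jaw face meets it.
- tube: Loose aluminium tube of 25 mm diameter, 140 mm long, lying along the clamp's y in the saddles; origin at its middle on its axis; it carries the plug at its -y end.
- pliers: Bystander: pliers with blue and yellow grips, 180 mm long, 16 mm high, origin under the middle.
- spare_plug: Bystander: grey plug standing on its head, 25 mm diameter, 35 mm high, origin at its underside.
- green_bin: Bystander: open green bin 100 x 150 mm, 70 mm high, origin under its middle.
- cup: Bystander: red plastic cup 72 mm diameter, 75 mm high, origin under its middle.
Things that resemble listed ones, but are neither listed nor needed, are in the scene too. Of the things like the tube, leave any that is purple or yellow; of the rest the larger one is meant.

How it is judged:
By the outcome, as a careful person would: the job done as asked, in the order asked, and still so for the second after the job is handed in, with the robot touching nothing.
It also fails if it takes over 67 s, if anything falls off the work surface, if the arm or the gripper's body presses on something with over 40 N, if the wrist force passes 120 N, or if a joint passes its speed limit or range.

## Working session

There is one attempt and no reset: what is moved stays moved. The work goes in short steps, Python scripts to look and compute and a tool call to move; the robot and the scene stay as the last step left them, time stands still between calls to the robot, and variables do not carry over. Pictures are saved under pics/ and viewed, and the job is handed in when it is done.

Besides the shell and the picture viewer there is one more tool, called after "Call:" in YAML: its name, and indented under it one key for each argument. send_rows: Moves the arm, as the interface text tells. Its arguments: {"type":"object","properties":{"rows":{"type":"array"},"newtons":{"type":"number"}},"required":["rows"]}

```bash
ls; mkdir -p pics; python3 - <<'E'
from rig import *
import cv2
for n in("side","top"):
    cv2.imwrite(f"pics/{n}0.png",read_camera(n)); print(n,camera_info(n))
print(observe())
E
```

```text
pics
side {'K': array([[601.76591272,   0.        , 314.55229494],
       [  0.        , 601.76591272, 234.25973342],
       [  0.        ,   0.        ,   1.        ]]), 'position': array([ 0.32578465, -0.68505294,  0.59023302]), 'attitude': array([ 0.98511092, -0.166599  , -0.27437582])}
top {'K': array([[587.27255723,   0.        , 316.02065691],
       [  0.        , 587.27255723, 245.41388968],
       [  0.        ,   0.        ,   1.        ]]), 'position': array([0.44946199, 0.08841013, 1.10909736]), 'attitude': array([ 0.08912754, -0.09795528, -1.56253024])}
{'t': 0.1, 'qpos': array([ 1.18427742,  0.60002478, -0.00255261,  1.60000105,  0.00180634,
        0.94290994, -0.07980077]), 'dq': array([ 1.37271421e-03, -2.06377109e-03,  1.43370648e-03, -2.33669034e-03,
        1.05841612e-03,  6.17557164e-05, -1.22797652e-03]), 'joint_torque': array([ 5.78937223e-03, -7.66554523e+01,  1.50168903e+00, -2.52936745e+01,
       -5.23950777e-02,  1.35861395e-02,  3.22433152e-05]), 'tcp_pos': array([ 0.22090927, -0.69009228,  0.21787833]), 'orientation': array([-3.10267283e+00, -4.84624868e-01,  5.18746523e-04]), 'ft_force': array([-0.20392945, -0.43144731, -0.09887652]), 'moment': array([0.02088953, 0.03137408, 0.05819315]), 'finger_gap': 0.09276471528098364}
```

View pics/side0.png

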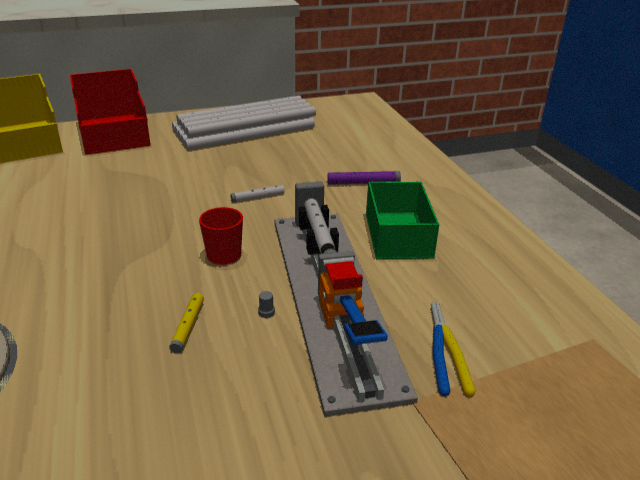

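View pics/top0.png

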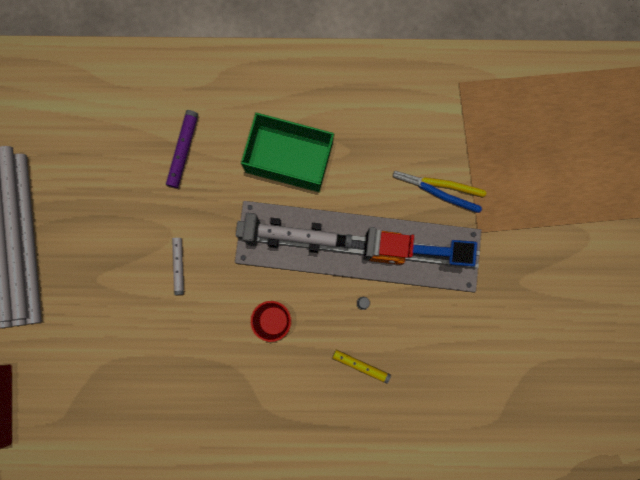

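The side view shows the clamp at centre, with the trigger pad at (366,331), the red lever at (343,275) and the tube at (318,225). In the top view the pad is at (463,252), the lever at (395,246) and the tube at (298,235). 

Things that could be taken for the tube, by top-view pixel:
- (298,235): the one in the clamp, larger and grey. This is the one meant.
- (178,266): small grey tube.
- (182,150): purple.
- (361,366): yellow.
- (15,235): bundle of pipes.

Next I'll take enlarged crops.

```bash
cat > h.py <<'E'
import numpy as np, cv2
from scipy.spatial.transform import Rotation as R
from scipy.optimize import least_squares
C={'side':dict(K=np.array([[601.76591272,0,314.55229494],[0,601.76591272,234.25973342],[0,0,1]]),p=np.array([0.32578465,-0.68505294,0.59023302]),a=np.array([0.98511092,-0.166599,-0.27437582])),
'top':dict(K=np.array([[587.27255723,0,316.02065691],[0,587.27255723,245.41388968],[0,0,1]]),p=np.array([0.44946199,0.08841013,1.10909736]),a=np.array([0.08912754,-0.09795528,-1.56253024]))}
def proj(n,P):
    c=C[n]; q=R.from_rotvec(c['a']).inv().apply(np.atleast_2d(P)-c['p'])
    K=c['K']; return np.c_[K[0,0]*q[:,0]/-q[:,2]+K[0,2], K[1,1]*-q[:,1]/-q[:,2]+K[1,2]]
def ray(n,uv):
    c=C[n];K=c['K'];d=np.array([(uv[0]-K[0,2])/K[0,0],-(uv[1]-K[1,2])/K[1,1],-1.])
    return c['p'],R.from_rotvec(c['a']).apply(d)
def at_z(n,uv,z):
    p,d=ray(n,uv); return p+d*(z-p[2])/d[2]
def tri(uvs,uvt):
    p1,d1=ray('side',uvs);p2,d2=ray('top',uvt)
    A=np.c_[d1,-d2];s=np.linalg.lstsq(A,p2-p1,rcond=None)[0]
    a=p1+d1*s[0];b=p2+d2*s[1];return (a+b)/2,np.linalg.norm(a-b)
def crop(img,x0,y0,w,h,f,out):
    cv2.imwrite(out,cv2.resize(img[y0:y0+h,x0:x0+w],None,fx=f,fy=f,interpolation=cv2.INTER_CUBIC))
E
python3 - <<'E'
from h import *
s=cv2.imread('pics/side0.png');t=cv2.imread('pics/top0.png')
crop(s,260,170,190,240,2.5,'pics/sc.png')   # 475x600
crop(t,230,190,260,110,3,'pics/tc.png')
E
```

```text
(no output)
```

View pics/sc.png

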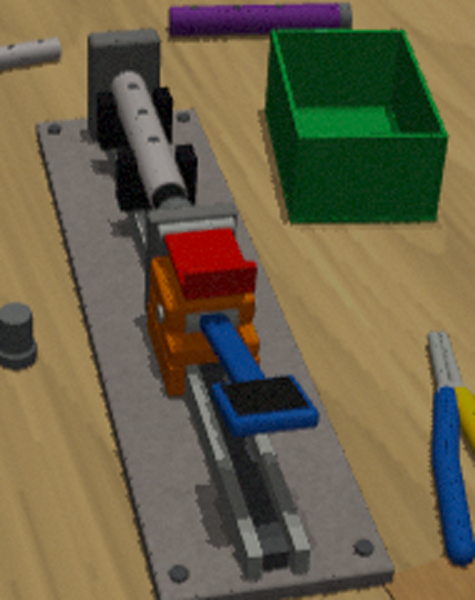

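View pics/tc.png

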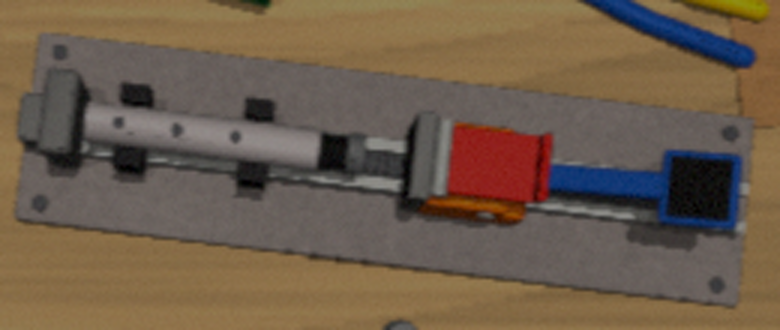

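```bash
python3 - <<'E'
from h import *
np.set_printoptions(precision=4,suppress=True)
T=lambda u,v:(230+u/3,190+v/3)
S=lambda u,v:(260+u/2.5,170+v/2.5)
print('board corners @12mm')
cs=[at_z('top',T(*c),.012) for c in[(40,33),(750,118),(735,305),(15,218)]]
for c in cs: print(c)
o=sum(cs)/4; ydir=(cs[0]+cs[3]-cs[1]-cs[2]);print('ctr',o,'len',np.linalg.norm(cs[0]-cs[1]),np.linalg.norm(cs[0]-cs[3]))
ydir/=np.linalg.norm(ydir);print('y',ydir,np.degrees(np.arctan2(ydir[1],ydir[0])))
for nm,a,b in[('board backleft',S(38,123),T(15,218)),('board frontright',S(392,576),T(750,118)),
 ('trig pad black near-right',S(306,405),T(738,157)),('trig pad black ctr',S(264,400),T(702,187)),
 ('lip top right',S(255,263),T(551,135)),('lip top left',S(189,272),T(547,201)),
 ('red front left',S(164,233),T(448,196)),('red front right',S(236,230),T(455,124)),
 ('jaw face topR',S(236,213),T(418,113)),]:
  p,e=tri(a,b);print(nm,p,'err',e)
E
```

```text
board corners @12mm
[0.6649 0.221  0.012 ]
[ 0.6136 -0.2273  0.012 ]
[ 0.4959 -0.2147  0.012 ]
[0.5473 0.2342 0.012 ]
ctr [0.5804 0.0033 0.012 ] len 0.45121641828505105 0.11824580869439368
y [0.1138 0.9935 0.    ] 83.46743823862263
board backleft [0.5492 0.2341 0.0101] err 0.0034282247092488473
board frontright [ 0.6147 -0.2294  0.0047] err 0.00011754036179183337
trig pad black near-right [ 0.5764 -0.1942  0.099 ] err 0.002568399893068786
trig pad black ctr [ 0.5612 -0.1757  0.09  ] err 0.00022164080386400124
lip top right [ 0.59   -0.086   0.1032] err 0.0016682773832104832
lip top left [ 0.5525 -0.0834  0.1032] err 0.0031206493424931116
red front left [ 0.5568 -0.0281  0.0898] err 0.003967180857693753
red front right [ 0.5993 -0.0329  0.0865] err 0.003346683925533244
jaw face topR [ 0.6069 -0.0117  0.0827] err 0.004608968249426837
```

```bash
cat >> h.py <<'E'
YD=np.array([.1138,.9935,0]);XD=np.array([.9935,-.1138,0])
RT=np.c_[-YD if 0 else np.cross(XD,[0,0,-1]),XD,[0,0,-1.]]
def plan(st,target,pos=None):
    Rc=R.from_rotvec(st['orientation']).as_matrix();p=st['tcp_pos'] if pos is None else pos
    print('shift',np.round(Rc.T@(np.array(target)-p),4),'turn',np.round(R.from_matrix(Rc.T@RT).as_rotvec(),4))
    print('tool axes',np.round(Rc.T,3).tolist())
E
python3 - <<'E'
from h import *
from rig import observe
print(RT,np.linalg.det(RT)); plan(observe(),[.5612,-.1757,.16])
E
```

```text
[[ 0.1138  0.9935  0.    ]
 [ 0.9935 -0.1138  0.    ]
 [ 0.      0.     -1.    ]] 0.9999926900000001
shift [ 0.481  -0.386   0.0583] turn [-1.3000e-03 -7.0000e-04 -1.1469e+00]
tool axes [[0.952, 0.305, -0.0], [0.305, -0.952, -0.001], [-0.001, 0.001, -1.0]]
```

Call:
send_rows:
  rows:
    - [[0.03, -0.024, 0, 0, 0, -0.07, 0], [0.06, -0.048, 0, 0, 0, -0.14, 0], [0.09, -0.072, 0, 0, 0, -0.21, 0], [0.12, -0.096, 0, 0, 0, -0.28, 0], [0.15, -0.12, 0, 0, 0, -0.35, 0], [0.18, -0.144, 0, 0, 0, -0.42, 0], [0.21, -0.168, 0, 0, 0, -0.49, 0], [0.24, -0.192, 0, 0, 0, -0.56, 0]]
  newtons: 20

```text
t: 0.77
tcp_pos: [0.3916, -0.4327, 0.2185]
orientation: [-2.847, -1.328, 0.0]
ft_force: [1.4, -0.5, -1.0]
finger_gap: 0.0442
```

```bash
python3 - <<'E'
from h import *
from rig import observe
s=observe();print(s['t'],s['qpos'],s['tcp_pos']); plan(s,[.5612,-.1757,.16])
E
```

```text
0.7667 [ 0.86671314  0.43550303 -0.1807575   1.92220859  0.10671844  0.79336436
 -0.07008104] [ 0.39160629 -0.43268747  0.21846875]
shift [ 0.3059 -0.0351  0.0585] turn [-4.000e-04 -0.000e+00 -5.835e-01]
tool axes [[0.642, 0.766, -0.0], [0.766, -0.642, -0.0], [-0.0, 0.0, -1.0]]
```

Call:
send_rows:
  rows:
    - [[0.038, -0.004, 0, 0, 0, -0.075, 0], [0.076, -0.009, 0, 0, 0, -0.15, 0], [0.115, -0.013, 0, 0, 0, -0.22, 0], [0.153, -0.018, 0.01, 0, 0, -0.29, 0], [0.19, -0.022, 0.02, 0, 0, -0.365, 0], [0.23, -0.026, 0.03, 0, 0, -0.44, 0], [0.27, -0.031, 0.04, 0, 0, -0.51, 0], [0.305, -0.035, 0.05, 0, 0, -0.583, 0]]

```text
t: 1.43
tcp_pos: [0.5621, -0.1762, 0.1681]
orientation: [-2.344, -2.091, -0.001]
ft_force: [-0.8, -0.1, -0.6]
finger_gap: 0.0005
```

```bash
python3 - <<'E'
from h import *
from rig import *
s=observe();print(s['t'],s['qpos'],s['tcp_pos'],s['ft_force'],s['finger_gap']); plan(s,[.5612,-.1757,.11])
i=read_camera('side');crop(i,260,170,190,240,2.5,'pics/s1.png')
E
```

```text
1.4333 [ 0.44175261  0.51725764 -0.33725348  1.95058687  0.25167664  0.71398888
 -0.15965841] [ 0.56207796 -0.17623915  0.1680704 ] [-0.84129492 -0.06670275 -0.55678628] 0.00047483337037685134
shift [ 0.0004 -0.0009  0.0581] turn [ 0.0001 -0.0006  0.0004]
tool axes [[0.113, 0.994, 0.001], [0.994, -0.113, 0.0], [0.0, 0.001, -1.0]]
```

View pics/s1.png

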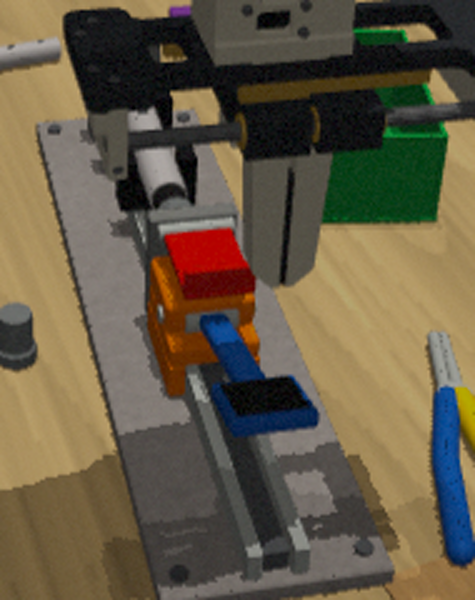

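Call:
send_rows:
  rows:
    - [[0, 0, 0.02, 0, 0, 0, 0], [0, 0, 0.04, 0, 0, 0, 0], [0, 0, 0.056, 0, 0, 0, 0], [0, 0, 0.064, 0, 0, 0, 0], [0, 0, 0.068, 0, 0, 0, 0]]

```text
t: 1.9
tcp_pos: [0.5602, -0.1788, 0.0993]
orientation: [-2.347, -2.085, 0.002]
ft_force: [-0.4, -0.3, 0.2]
finger_gap: 0.0005
```

```bash
python3 - <<'E'
from h import *
from rig import *
print(proj('side',[.562,-.176,.168]))
i=read_camera('side');crop(i,260,170,190,240,2.5,'pics/s2.png')
E
```

```text
[[370.34925247 279.36009274]]
```

View pics/s2.png

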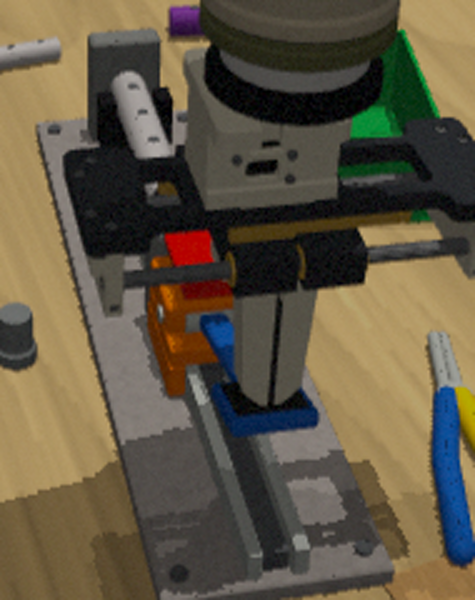

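Call:
send_rows:
  rows:
    - [[0, 0, 0.006, 0, 0, 0, 0], [0.001, 0, 0.011, 0, 0, 0, 0], [0.003, 0, 0.016, 0, 0, 0, 0], [0.005, 0, 0.021, 0, 0, 0, 0], [0.006, 0, 0.026, 0, 0, 0, 0]]

```text
t: 2.37
tcp_pos: [0.5622, -0.1729, 0.0747]
orientation: [2.348, 2.086, 0.001]
ft_force: [-0.7, -2.7, 5.0]
finger_gap: 0.0005
```

Call:
send_rows:
  rows:
    - [[0.002, 0, 0.005, 0, 0, 0, 0], [0.003, 0, 0.01, 0, 0, 0, 0], [0.005, 0, 0.015, 0, 0, 0, 0], [0.007, 0, 0.02, 0, 0, 0, 0], [0.008, 0, 0.023, 0, 0, 0, 0]]

```text
t: 2.78
tcp_pos: [0.5629, -0.1641, 0.0509]
orientation: [-2.348, -2.087, -0.001]
ft_force: [0.9, -0.5, 4.4]
finger_gap: 0.0005
```

```bash
python3 - <<'E'
from h import *
from rig import *
i=read_camera('side');crop(i,260,170,190,240,2.5,'pics/s3.png')
print(observe())
E
```

```text
{'t': 2.8333, 'qpos': array([ 0.35342606,  0.67555238, -0.24687702,  2.03565456,  0.34281369,
        0.46951532, -0.26610884]), 'dq': array([ 0.00634486, -0.01062814, -0.00607759, -0.00554703, -0.00495815,
        0.01778678,  0.01148295]), 'joint_torque': array([ 1.23811592e-01, -6.84431863e+01, -2.55219921e+00, -1.15568671e+01,
       -2.09752237e-01,  5.23411296e-01,  3.09060363e-02]), 'tcp_pos': array([ 0.56279508, -0.16390112,  0.05064397]), 'orientation': array([-2.34709101e+00, -2.08708171e+00, -5.03153913e-04]), 'ft_force': array([ 0.97498542, -0.24563838,  3.83208723]), 'moment': array([-0.25980844, -0.47086995, -0.03608069]), 'finger_gap': 0.0006152325887351822}
```

View pics/s3.png

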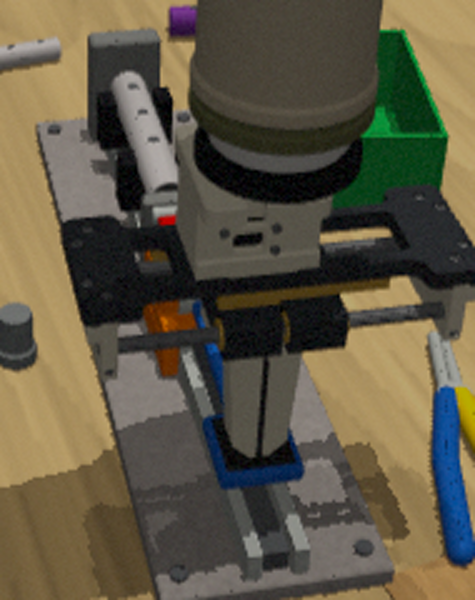

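Call:
send_rows:
  rows:
    - [[0, 0, -0.01, 0, 0, 0, 0], [0.001, 0, -0.02, 0, 0, 0, 0], [0.002, 0, -0.03, 0, 0, 0, 0], [0.003, 0, -0.04, 0, 0, 0, 0], [0.003, 0, -0.05, 0, 0, 0, 0], [0.003, 0, -0.052, 0, 0, 0, 0]]

```text
t: 3.33
tcp_pos: [0.5637, -0.1622, 0.106]
orientation: [2.347, 2.085, 0.002]
ft_force: [-0.2, -0.1, -0.2]
finger_gap: 0.0001
```

```bash
python3 - <<'E'
from h import *
from rig import *
i=read_camera('side');crop(i,260,170,190,240,2.5,'pics/s4.png')
s=observe();print(s['tcp_pos'],s['ft_force'])
E
```

```text
[ 0.56364549 -0.1623085   0.1054656 ] [-0.34817281 -0.27841496 -0.63390742]
```

View pics/s4.png

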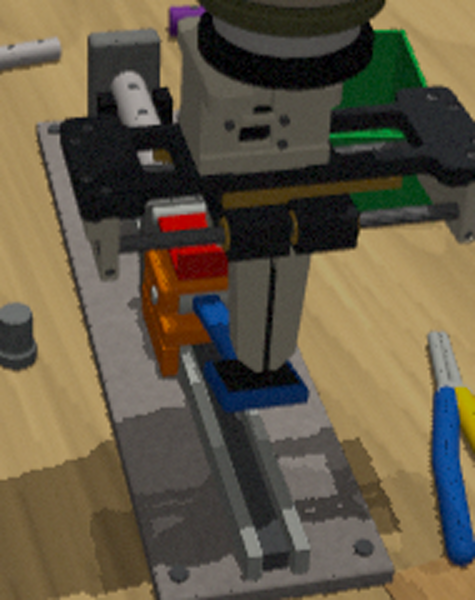

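```bash
python3 - <<'E'
from h import *
p=np.array([.5612,-.1757,.09])
for s in(0,.012,.014,.016,.018): print(s,(proj('side',p+YD*s)-[260,170])*2.5)
E
```

```text
0 [[263.77339405 399.93051044]]
0.012 [[257.46391052 383.86882645]]
0.014 [[256.42843345 381.23287291]]
0.016 [[255.39747704 378.60842734]]
0.018 [[254.37101174 375.99541454]]
```

Call:
send_rows:
  rows:
    - [[0.001, 0, 0.008, 0, 0, 0, 0], [0.002, 0, 0.013, 0, 0, 0, 0], [0.002, 0, 0.018, 0, 0, 0, 0], [0.004, 0, 0.023, 0, 0, 0, 0], [0.006, 0, 0.028, 0, 0, 0, 0], [0.008, 0, 0.033, 0, 0, 0, 0]]

```text
t: 3.88
tcp_pos: [0.5638, -0.1541, 0.0697]
orientation: [-2.349, -2.086, 0.001]
ft_force: [-0.7, -3.2, 3.6]
finger_gap: 0.0009
```

Call:
send_rows:
  rows:
    - [[0.001, 0, 0.004, 0, 0, 0, 0], [0.003, 0, 0.008, 0, 0, 0, 0], [0.004, 0, 0.012, 0, 0, 0, 0], [0.006, 0, 0.016, 0, 0, 0, 0], [0.007, 0, 0.02, 0, 0, 0, 0]]

```text
t: 4.3
tcp_pos: [0.5649, -0.1485, 0.051]
orientation: [2.349, 2.084, -0.002]
ft_force: [-1.8, -5.0, 15.5]
finger_gap: 0.0005
```

Call:
send_rows:
  rows:
    - [[0, 0, -0.01, 0, 0, 0, 0], [0.0, 0, -0.02, 0, 0, 0, 0], [0.002, 0, -0.03, 0, 0, 0, 0], [0.003, 0, -0.04, 0, 0, 0, 0], [0.003, 0, -0.05, 0, 0, 0, 0], [0.003, 0, -0.052, 0, 0, 0, 0]]

```text
t: 4.8
tcp_pos: [0.5659, -0.1437, 0.1046]
orientation: [2.347, 2.086, 0.003]
ft_force: [0.3, -0.1, 0.5]
finger_gap: 0.0008
```

```bash
python3 - <<'E'
from h import *
from rig import *
i=read_camera('side');crop(i,260,170,190,240,2.5,'pics/s5.png')
s=observe();print(s['tcp_pos'],s['ft_force'])
E
```

```text
[ 0.56575279 -0.14400715  0.10423059] [ 0.24431238  0.12812765 -0.31985085]
```

View pics/s5.png

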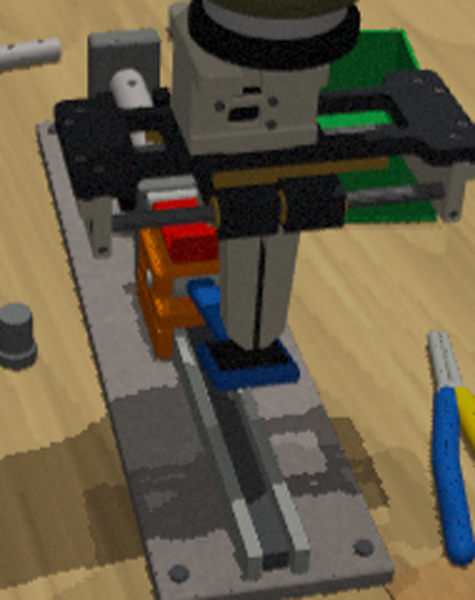

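Call:
send_rows:
  rows:
    - [[0.001, 0, 0.008, 0, 0, 0, 0], [0.001, 0, 0.012, 0, 0, 0, 0], [0.002, 0, 0.016, 0, 0, 0, 0], [0.002, 0, 0.02, 0, 0, 0, 0], [0.003, 0, 0.024, 0, 0, 0, 0]]

```text
t: 5.27
tcp_pos: [0.5654, -0.1428, 0.0782]
orientation: [2.349, 2.085, -0.003]
ft_force: [-2.3, -7.3, 14.1]
finger_gap: 0.0006
```

Call:
send_rows:
  rows:
    - [[0.0, 0, 0.004, 0, 0, 0, 0], [0.001, 0, 0.008, 0, 0, 0, 0], [0.002, 0, 0.011, 0, 0, 0, 0]]

```text
t: 5.52
tcp_pos: [0.5658, -0.1408, 0.0676]
orientation: [2.349, 2.084, -0.002]
ft_force: [-1.8, -7.2, 15.0]
finger_gap: 0.0005
```

Call:
send_rows:
  rows:
    - [[0.0, 0, 0.003, 0, 0, 0, 0], [0.001, 0, 0.006, 0, 0, 0, 0], [0.002, 0, 0.009, 0, 0, 0, 0]]

```text
t: 5.77
tcp_pos: [0.5661, -0.1381, 0.0588]
orientation: [2.348, 2.085, -0.001]
ft_force: [-1.3, -4.5, 16.0]
finger_gap: 0.0003
```

Call:
send_rows:
  rows:
    - [[0.001, 0, 0.003, 0, 0, 0, 0], [0.002, 0, 0.006, 0, 0, 0, 0], [0.003, 0, 0.009, 0, 0, 0, 0]]

```text
t: 6.02
tcp_pos: [0.5667, -0.1346, 0.0501]
orientation: [2.348, 2.085, -0.0]
ft_force: [-1.4, -0.7, 18.3]
finger_gap: 0.0004
```

Call:
send_rows:
  rows:
    - [[0, 0, -0.01, 0, 0, 0, 0], [0.0, 0, -0.02, 0, 0, 0, 0], [0.001, 0, -0.03, 0, 0, 0, 0], [0.002, 0, -0.04, 0, 0, 0, 0], [0.002, 0, -0.05, 0, 0, 0, 0], [0.002, 0, -0.053, 0, 0, 0, 0]]

```text
t: 6.52
tcp_pos: [0.5671, -0.1321, 0.1043]
orientation: [2.347, 2.086, 0.002]
ft_force: [-0.1, 0.2, -0.0]
finger_gap: 0.0007
```

```bash
python3 - <<'E'
from h import *
from rig import *
i=read_camera('side');crop(i,260,170,190,240,2.5,'pics/s6.png')
s=observe();print(s['tcp_pos'],s['ft_force'])
E
```

```text
[ 0.56715871 -0.13231642  0.10421757] [ 0.36981923 -0.29238402 -0.07389157]
```

View pics/s6.png

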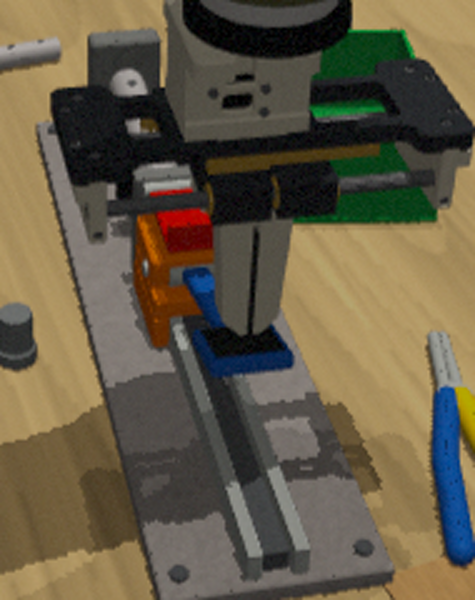

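Call:
send_rows:
  rows:
    - [[0.0, 0, 0.007, 0, 0, 0, 0], [0.0, 0, 0.01, 0, 0, 0, 0], [0.0, 0, 0.013, 0, 0, 0, 0], [0.0, 0, 0.016, 0, 0, 0, 0]]

```text
t: 6.9
tcp_pos: [0.5664, -0.1324, 0.0859]
orientation: [-2.349, -2.086, 0.001]
ft_force: [-0.7, -0.5, 4.8]
finger_gap: 0.0005
```

Call:
send_rows:
  rows:
    - [[0.0, 0, 0.003, 0, 0, 0, 0], [0.0, 0, 0.006, 0, 0, 0, 0], [0.001, 0, 0.008, 0, 0, 0, 0]]

```text
t: 7.15
tcp_pos: [0.5668, -0.1328, 0.0787]
orientation: [2.349, 2.084, -0.002]
ft_force: [-1.0, -7.8, 14.1]
finger_gap: 0.0006
```

Call:
send_rows:
  rows:
    - [[0.0, 0, 0.003, 0, 0, 0, 0], [0.0, 0, 0.006, 0, 0, 0, 0]]

```text
t: 7.32
tcp_pos: [0.567, -0.1323, 0.0731]
orientation: [2.348, 2.085, -0.001]
ft_force: [-1.5, -2.1, 14.6]
finger_gap: 0.0002
```

Call:
send_rows:
  rows:
    - [[0.001, 0, 0.003, 0, 0, 0, 0], [0.002, 0, 0.006, 0, 0, 0, 0]]

```text
t: 7.48
tcp_pos: [0.5671, -0.1312, 0.0672]
orientation: [2.348, 2.084, -0.002]
ft_force: [-2.5, -8.7, 20.3]
finger_gap: 0.0007
```

Call:
send_rows:
  rows:
    - [[-0.0015, 0, 0.001, 0, 0, 0, 0], [-0.002, 0, 0.002, 0, 0, 0, 0]]

```text
t: 7.65
tcp_pos: [0.5674, -0.1318, 0.0655]
orientation: [2.348, 2.085, 0.001]
ft_force: [-4.2, -1.0, 21.2]
finger_gap: 0.0001
```

Call:
send_rows:
  rows:
    - [[0, 0, 0.001, 0, 0, 0, 0], [0, 0, 0.0015, 0, 0, 0, 0]]

```text
t: 7.82
tcp_pos: [0.5674, -0.1318, 0.0643]
orientation: [2.347, 2.085, 0.001]
ft_force: [-2.0, -2.5, 22.3]
finger_gap: 0.0005
```

```bash
python3 - <<'E'
from h import *
from rig import *
i=read_camera('top');crop(i,230,190,260,110,3,'pics/t7.png')
s=observe();print(s['tcp_pos'],s['ft_force'])
E
```

```text
[ 0.56745452 -0.13183561  0.06429351] [-3.09602107 -1.498502   22.78109873]
```

View pics/t7.png

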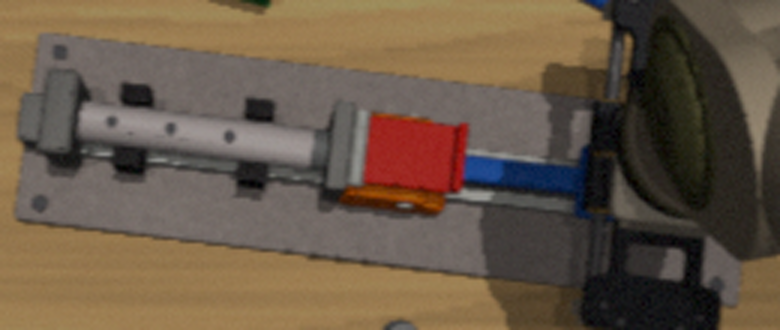

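The top view shows the plug's grey head touching the tube's end, with no dark plug section left and the tube against the end stop. The pad force was 22.5 N and rising about 1 N/mm, so the plug is home. I'll lift off and locate the release pad.

Call:
send_rows:
  rows:
    - [[0, 0, -0.01, 0, 0, 0, 0], [0.0, 0, -0.02, 0, 0, 0, 0], [0, 0, -0.03, 0, 0, 0, 0], [0.0, 0, -0.05, 0, 0, 0, 0], [0.0, 0, -0.08, 0, 0, 0, 0], [0, 0, -0.1, 0, 0, 0, 0]]

```text
t: 8.37
tcp_pos: [0.5666, -0.1309, 0.1647]
orientation: [-2.348, -2.087, 0.0]
ft_force: [1.0, -0.7, 0.4]
finger_gap: 0.0002
```

```bash
python3 - <<'E'
from h import *
from rig import *
i=read_camera('top');crop(i,310,210,90,70,8,'pics/t8.png')
i=read_camera('side');crop(i,280,190,110,140,4,'pics/s8.png')
s=observe();print(s['tcp_pos'],s['ft_force'])
E
```

```text
[ 0.56813206 -0.13129051  0.16614397] [1.42389853 0.21949887 0.11354495]
```

View pics/t8.png

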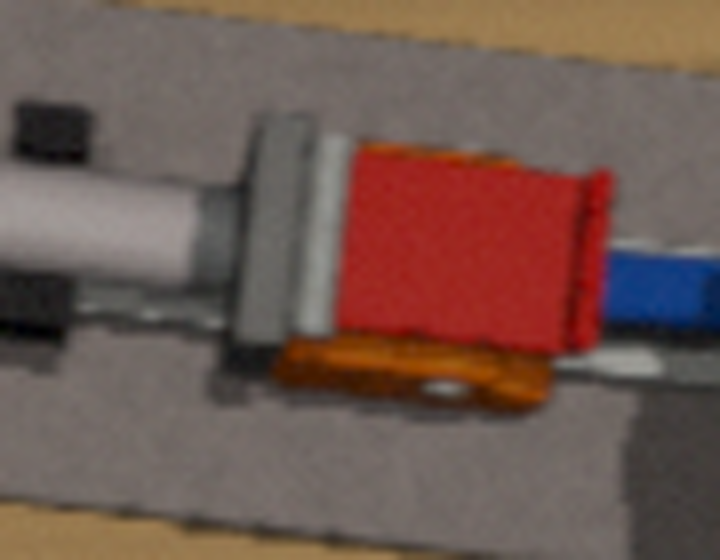

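View pics/s8.png

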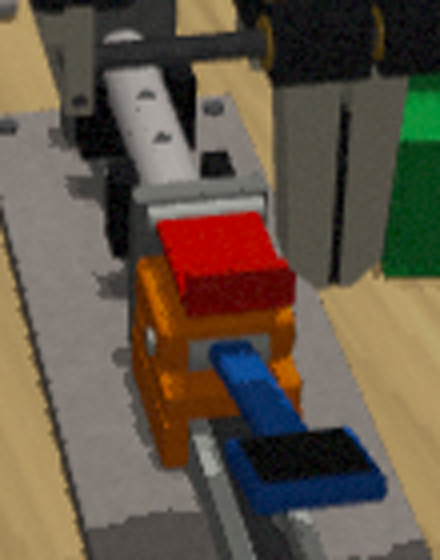

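```bash
python3 - <<'E'
from h import *
from rig import *
T=lambda u,v:(310+u/8,210+v/8)
S=lambda u,v:(280+u/4,190+v/4)
for nm,a,b in[('lip rear top R',S(294,272),T(612,176)),('lip rear top L',S(186,284),T(600,350)),('redfrontL',S(158,220),T(337,333)),('redfrontR',S(258,213),T(357,148))]: print(nm,tri(a,b))
lf=at_z('top',T(584,262),.104);print('lip front mid',lf)
P=lf+YD*.016;P[2]=.09;print('release pad',P);s=observe();plan(s,P)
E
```

```text
lip rear top R (array([ 0.59559715, -0.03954613,  0.09899518]), np.float64(0.001708810396441165))
lip rear top L (array([ 0.55691974, -0.03638028,  0.0995342 ]), np.float64(0.0005022424808586836))
redfrontL (array([0.56310247, 0.01936302, 0.08911568]), np.float64(0.004018461533105957))
redfrontR (array([0.60278083, 0.01515648, 0.08767124]), np.float64(0.0011227714559503817))
lip front mid [ 0.57526712 -0.03246377  0.104     ]
release pad [ 0.57708792 -0.01656777  0.09      ]
shift [ 0.115  -0.005   0.0761] turn [ 0.0045  0.0002 -0.0042]
tool axes [[0.118, 0.993, -0.0], [0.993, -0.118, 0.005], [0.004, -0.001, -1.0]]
```

Call:
send_rows:
  rows:
    - [[0.025, -0.001, 0, 0, 0, -0.002, 0], [0.055, -0.002, 0, 0, 0, -0.004, 0], [0.085, -0.003, 0, 0, 0, -0.004, 0], [0.108, -0.004, 0.005, 0, 0, -0.004, 0], [0.115, -0.004, 0.02, 0, 0, -0.004, 0], [0.115, -0.004, 0.04, 0, 0, -0.004, 0], [0.115, -0.004, 0.055, 0, 0, -0.004, 0], [0.115, -0.004, 0.06, 0, 0, -0.004, 0]]

```text
t: 9.13
tcp_pos: [0.5745, -0.0162, 0.1003]
orientation: [-2.341, -2.09, 0.005]
ft_force: [-0.6, -0.7, -0.1]
finger_gap: 0.0004
```

```bash
python3 - <<'E'
from h import *
from rig import *
i=read_camera('side');crop(i,280,190,110,140,4,'pics/s9.png')
s=observe();print(s['tcp_pos'],s['ft_force']);plan(s,[.5771,-.0166,.09])
E
```

```text
[ 0.57458113 -0.01636052  0.10047019] [-0.94128619  0.17321107  0.35981473]
shift [0.0001 0.0026 0.0105] turn [-0.0044  0.0006  0.0007]
tool axes [[0.113, 0.994, -0.001], [0.994, -0.113, -0.004], [-0.004, -0.0, -1.0]]
```

View pics/s9.png

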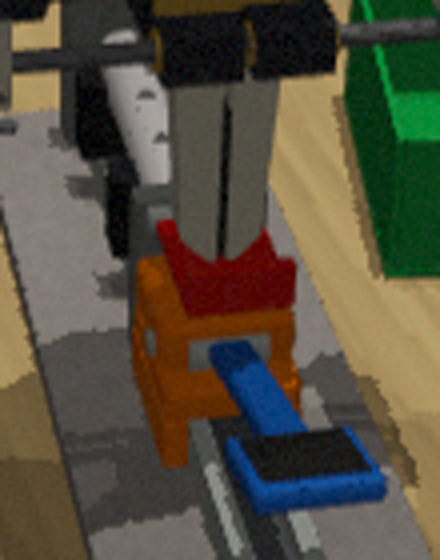

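Call:
send_rows:
  rows:
    - [[0, 0.002, 0.004, 0, 0, 0, 0], [0, 0.003, 0.008, 0, 0, 0, 0], [0, 0.003, 0.011, 0, 0, 0, 0], [0, 0.003, 0.014, 0, 0, 0, 0], [0, 0.003, 0.016, 0, 0, 0, 0]]

```text
t: 9.6
tcp_pos: [0.5797, -0.0171, 0.0877]
orientation: [2.344, 2.09, 0.001]
ft_force: [-1.7, -1.1, 9.2]
finger_gap: 0.0006
```

Call:
send_rows:
  rows:
    - [[0, 0, 0.002, 0, 0, 0, 0], [0, 0, 0.004, 0, 0, 0, 0], [0, 0, 0.005, 0, 0, 0, 0]]

```text
t: 9.85
tcp_pos: [0.5797, -0.017, 0.0831]
orientation: [2.344, 2.09, 0.001]
ft_force: [-1.4, -0.7, 11.2]
finger_gap: 0.0003
```

Call:
send_rows:
  rows:
    - [[0, 0, 0.002, 0, 0, 0, 0], [0, 0, 0.003, 0, 0, 0, 0], [0, 0, 0.003, 0, 0, 0, 0]]

```text
t: 10.1
tcp_pos: [0.5798, -0.0167, 0.0803]
orientation: [2.344, 2.09, 0.002]
ft_force: [-1.0, -0.2, 12.0]
finger_gap: 0.0005
```

Call:
send_rows:
  rows:
    - [[0, 0, 0.001, 0, 0, 0, 0], [0, 0, 0.0015, 0, 0, 0, 0]]

```text
t: 10.27
tcp_pos: [0.58, -0.0167, 0.0797]
orientation: [2.343, 2.09, 0.003]
ft_force: [-5.6, -0.6, 27.8]
finger_gap: 0.0005
```

Call:
send_rows:
  rows:
    - [[0, 0, -0.0015, 0, 0, 0, 0]]

```text
t: 10.35
tcp_pos: [0.5798, -0.0167, 0.0808]
orientation: [2.343, 2.09, 0.002]
ft_force: [-1.3, -0.4, 11.1]
finger_gap: 0.0007
```

Call:
send_rows:
  rows:
    - [[-0.001, 0, 0, 0, 0, 0, 0], [-0.0025, 0, 0, 0, 0, 0, 0], [-0.0045, 0, 0, 0, 0, 0, 0], [-0.0065, 0, 0, 0, 0, 0, 0]]

```text
t: 10.68
tcp_pos: [0.5794, -0.0212, 0.0807]
orientation: [2.342, 2.093, 0.005]
ft_force: [-1.8, 5.8, 12.3]
finger_gap: 0.0002
```

Call:
send_rows:
  rows:
    - [[-0.002, 0, 0, 0, 0, 0, 0], [-0.004, 0, 0, 0, 0, 0, 0], [-0.006, 0, 0, 0, 0, 0, 0], [-0.008, 0, 0, 0, 0, 0, 0], [-0.01, 0, 0, 0, 0, 0, 0]]

```text
t: 11.1
tcp_pos: [0.5783, -0.0312, 0.0806]
orientation: [2.342, 2.093, 0.005]
ft_force: [-2.5, 5.5, 13.0]
finger_gap: 0.0005
```

```bash
python3 - <<'E'
from h import *
from rig import *
i=read_camera('side');crop(i,280,190,110,140,4,'pics/s10.png')
s=observe();print(s['tcp_pos'],s['ft_force'])
E
```

```text
[ 0.57815776 -0.0318001   0.0805849 ] [-2.53157369  4.61272287 12.72653291]
```

View pics/s10.png

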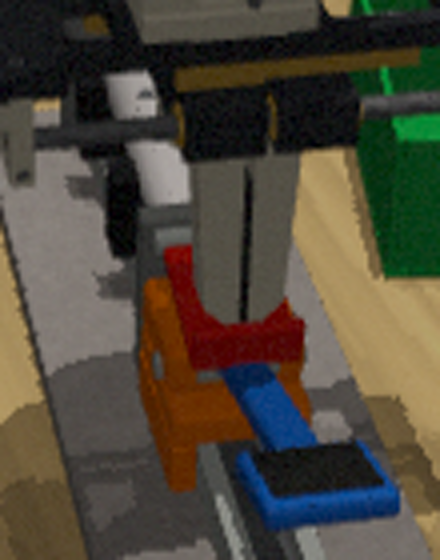

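Call:
send_rows:
  rows:
    - [[-0.002, 0, 0, 0, 0, 0, 0], [-0.004, 0, 0, 0, 0, 0, 0], [-0.006, 0, 0, 0, 0, 0, 0], [-0.008, 0, 0, 0, 0, 0, 0], [-0.01, 0, 0, 0, 0, 0, 0], [-0.012, 0, 0, 0, 0, 0, 0], [-0.014, 0, 0, 0, 0, 0, 0]]

```text
t: 11.73
tcp_pos: [0.5766, -0.0452, 0.0806]
orientation: [2.343, 2.093, 0.005]
ft_force: [-2.3, 5.6, 12.6]
finger_gap: 0.0007
```

Call:
send_rows:
  rows:
    - [[-0.002, 0, 0, 0, 0, 0, 0], [-0.004, 0, 0, 0, 0, 0, 0], [-0.006, 0, 0, 0, 0, 0, 0], [-0.008, 0, 0, 0, 0, 0, 0], [-0.01, 0, 0, 0, 0, 0, 0], [-0.012, 0, 0, 0, 0, 0, 0]]

```text
t: 12.23
tcp_pos: [0.5753, -0.0572, 0.0806]
orientation: [2.343, 2.093, 0.005]
ft_force: [-2.3, 5.3, 11.5]
finger_gap: 0.0002
```

```bash
python3 - <<'E'
from h import *
from rig import *
i=read_camera('side');crop(i,260,170,190,240,2.5,'pics/s11.png')
s=observe();print(s['tcp_pos'],s['ft_force'])
E
```

```text
[ 0.57515628 -0.05772624  0.08055727] [-2.06073721  4.3812843  11.94185681]
```

View pics/s11.png

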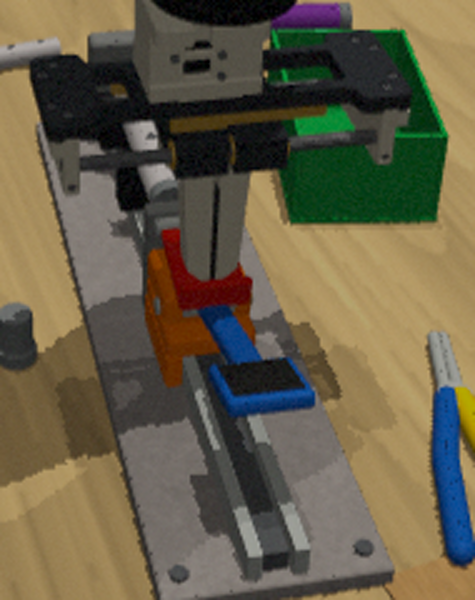

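Call:
send_rows:
  rows:
    - [[-0.0015, 0, 0, 0, 0, 0, 0], [-0.003, 0, 0, 0, 0, 0, 0], [-0.0045, 0, 0, 0, 0, 0, 0], [-0.006, 0, 0, 0, 0, 0, 0]]

```text
t: 12.62
tcp_pos: [0.5745, -0.0632, 0.0806]
orientation: [2.343, 2.092, 0.005]
ft_force: [-0.9, 5.7, 12.5]
finger_gap: 0.0006
```

Call:
send_rows:
  rows:
    - [[-0.001, 0, 0, 0, 0, 0, 0], [-0.002, 0, 0, 0, 0, 0, 0], [-0.003, 0, 0, 0, 0, 0, 0], [-0.004, 0, 0, 0, 0, 0, 0]]

```text
t: 12.95
tcp_pos: [0.5741, -0.0673, 0.0806]
orientation: [2.343, 2.092, 0.004]
ft_force: [-2.6, 4.3, 12.5]
finger_gap: 0.0004
```

Call:
send_rows:
  rows:
    - [[-0.001, 0, 0, 0, 0, 0, 0], [-0.002, 0, 0, 0, 0, 0, 0], [-0.003, 0, 0, 0, 0, 0, 0], [-0.004, 0, 0, 0, 0, 0, 0]]

```text
t: 13.28
tcp_pos: [0.5736, -0.0713, 0.0805]
orientation: [2.343, 2.092, 0.004]
ft_force: [-2.0, 5.4, 11.9]
finger_gap: 0.0003
```

Call:
send_rows:
  rows:
    - [[-0.001, 0, 0, 0, 0, 0, 0], [-0.002, 0, 0, 0, 0, 0, 0], [-0.003, 0, 0, 0, 0, 0, 0], [-0.004, 0, 0, 0, 0, 0, 0]]

```text
t: 13.62
tcp_pos: [0.5737, -0.0749, 0.0806]
orientation: [2.342, 2.092, 0.006]
ft_force: [-1.1, 6.5, 11.3]
finger_gap: 0.0005
```

```bash
python3 - <<'E'
from h import *
from rig import *
i=read_camera('side');crop(i,260,170,190,240,2.5,'pics/s12.png')
s=observe();print(s['tcp_pos'],s['ft_force'])
E
```

```text
[ 0.57369353 -0.07528634  0.0806114 ] [-0.3267998   4.96583736 11.05410261]
```

View pics/s12.png

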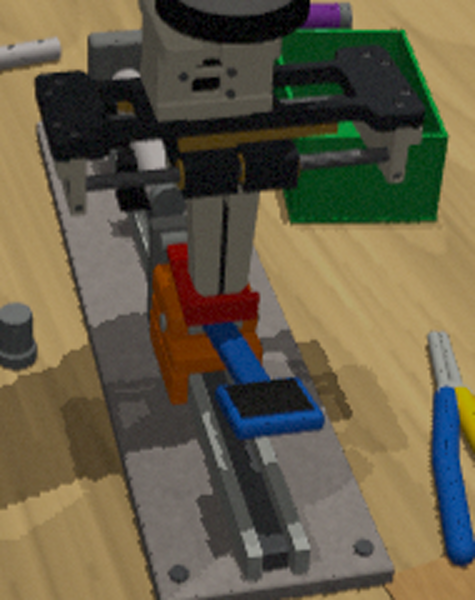

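Call:
send_rows:
  rows:
    - [[-0.0007, 0, 0, 0, 0, 0, 0], [-0.0014, 0, 0, 0, 0, 0, 0], [-0.002, 0, 0, 0, 0, 0, 0]]

```text
t: 13.92
tcp_pos: [0.5737, -0.077, 0.0806]
orientation: [2.342, 2.092, 0.006]
ft_force: [-0.1, 5.6, 11.3]
finger_gap: 0.0005
```

Call:
send_rows:
  rows:
    - [[-0.0007, 0, 0, 0, 0, 0, 0], [-0.0014, 0, 0, 0, 0, 0, 0], [-0.002, 0, 0, 0, 0, 0, 0]]

```text
t: 14.17
tcp_pos: [0.5737, -0.0781, 0.0806]
orientation: [2.342, 2.093, 0.008]
ft_force: [-0.5, 9.2, 10.7]
finger_gap: 0.0007
```

Call:
send_rows:
  rows:
    - [[-0.0005, 0, 0, 0, 0, 0, 0], [-0.001, 0, 0, 0, 0, 0, 0]]

```text
t: 14.33
tcp_pos: [0.5737, -0.0783, 0.0806]
orientation: [2.341, 2.094, 0.009]
ft_force: [-1.0, 12.2, 10.2]
finger_gap: 0.0007
```

```bash
python3 - <<'E'
from h import *
from rig import *
i=read_camera('side');crop(i,290,210,110,150,4,'pics/s13.png')
i=read_camera('top');crop(i,330,200,170,110,4,'pics/t13.png')
s=observe();print(s['tcp_pos'],s['ft_force'])
E
```

```text
[ 0.57368047 -0.07825508  0.08060668] [-0.15062913 10.7461307  10.5617805 ]
```

View pics/s13.png

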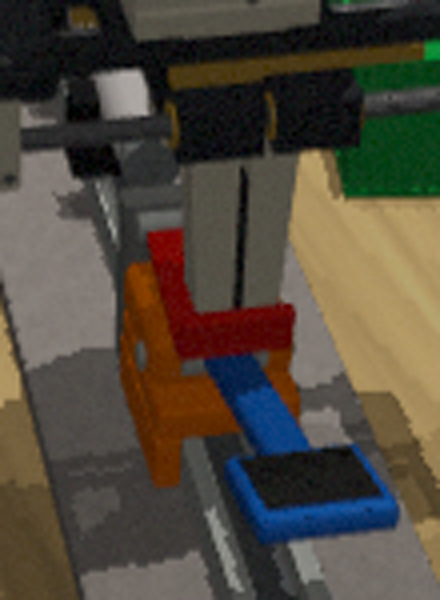

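View pics/t13.png

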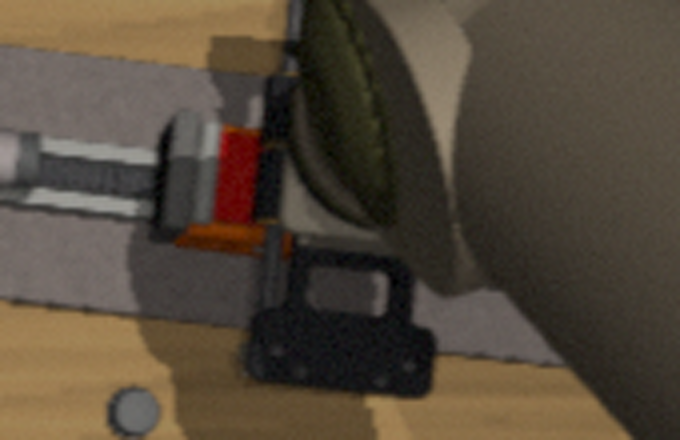

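The side view shows the finger against the lip and the carriage well behind where it started. The rearward force rose from 5.6 to 12 N while the TCP stood still, so the jaw is at its rear stop. I'll press slightly more to confirm, then lift straight up while keeping the rearward bias.

Call:
send_rows:
  rows:
    - [[-0.001, 0, 0, 0, 0, 0, 0], [-0.001, 0, 0, 0, 0, 0, 0]]

```text
t: 14.6
tcp_pos: [0.5736, -0.0784, 0.0806]
orientation: [-2.341, -2.095, -0.01]
ft_force: [-0.3, 12.5, 9.9]
finger_gap: 0.0001
```

Call:
send_rows:
  rows:
    - [[0.001, 0, -0.003, 0, 0, 0, 0], [0.001, 0, -0.006, 0, 0, 0, 0], [0.001, 0, -0.01, 0, 0, 0, 0], [0.001, 0, -0.014, 0, 0, 0, 0], [0.001, 0, -0.02, 0, 0, 0, 0], [0.001, 0, -0.03, 0, 0, 0, 0], [0.001, 0, -0.05, 0, 0, 0, 0], [0.001, 0, -0.08, 0, 0, 0, 0]]

```text
t: 15.27
tcp_pos: [0.5704, -0.0816, 0.1581]
orientation: [-2.342, -2.09, 0.004]
ft_force: [0.6, -0.7, -0.6]
finger_gap: 0.0004
```

```bash
python3 - <<'E'
from h import *
from rig import *
i=read_camera('side');crop(i,260,170,190,240,2.5,'pics/s14.png')
s=observe();print(s['t'],s['tcp_pos'],s['ft_force'])
E
```

```text
15.3167 [ 0.57351067 -0.08175718  0.16460847] [ 1.79217605 -0.04314878  2.83020245]
```

View pics/s14.png

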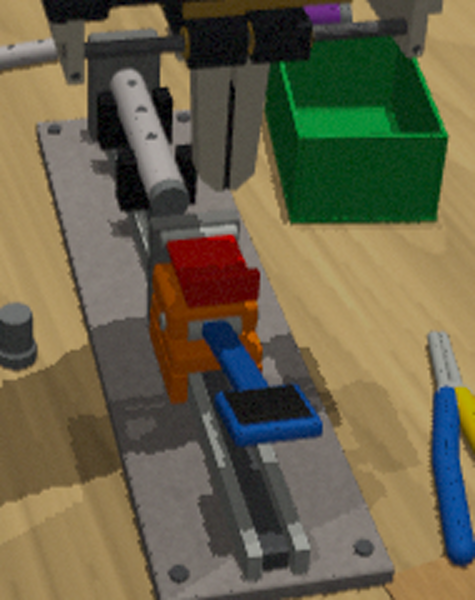

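Call:
send_rows:
  rows:
    - [[-0.03, 0, -0.01, 0, 0, 0, 0], [-0.06, 0, -0.02, 0, 0, 0, 0], [-0.09, 0, -0.03, 0, 0, 0, 0], [-0.12, 0, -0.03, 0, 0, 0, 0], [-0.155, 0, -0.03, 0, 0, 0, 0], [-0.19, 0, -0.03, 0, 0, 0, 0], [-0.22, 0, -0.03, 0, 0, 0, 0], [-0.25, 0, -0.03, 0, 0, 0, 0]]

```text
t: 15.98
tcp_pos: [0.5428, -0.3323, 0.1894]
orientation: [2.345, 2.09, -0.0]
ft_force: [0.6, -0.3, -0.9]
finger_gap: 0.0003
```

```bash
python3 - <<'E'
from h import *
from rig import *
i=read_camera('top');cv2.imwrite('pics/t15full.png',i);crop(i,310,210,90,70,8,'pics/t15.png')
crop(i,230,190,260,110,3,'pics/t15b.png')
E
```

```text
(no output)
```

View pics/t15.png

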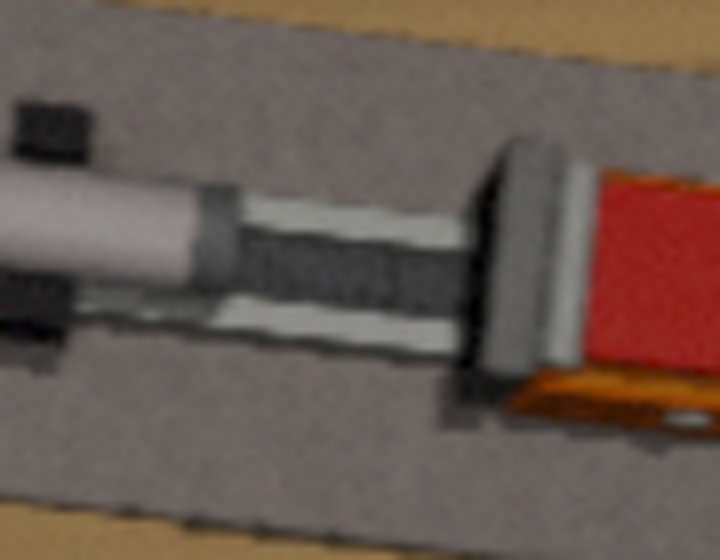

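View pics/t15b.png

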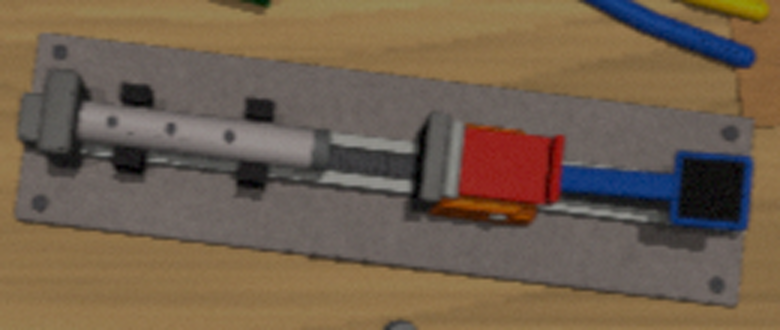

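```bash
python3 - <<'E'
from rig import *
s=observe();print(s['t'],s['ft_force']);print(hand_in())
E
```

```text
16.0333 [ 0.08810015 -6.11417328  0.30315207]
the job is handed in; nothing more can be done
None
```

The plug is pressed fully home and the jaw is back at its rear stop. I handed the job in at 16.0 s, with the arm clear of everything.

**Pumping:** I needed three strokes and part of a fourth. I stopped when the trigger went stiff, at about 22.5 N and rising about 1 N per mm. The top view then showed the plug's grey head against the tube and the tube against the end stop.

**Release:** I kept the red lever pressed with 10–13 N while sliding the jaw back. At the stop the rearward force rose to about 12 N with no further motion, and then I lifted straight off.

**Last checks:**
- **Travel:** the top view gives 54–55 mm of backward travel, against about 55 mm expected for the full distance.
- **Tube:** it still lies in its saddles with the plug home. I never touched either.
- **Other things:** the parts of the bench I could see in the last pictures looked undisturbed. I did not compare the whole bench with the start.

**Didn't go cleanly:**
- **Force peak:** when the release lever met its hard stop, the force briefly reached about 28 N, close to the 30 N limit. I backed off at once. Forces were only read at the end of each move, so a short higher peak would not have shown.
- **Last force reading:** it showed -6 N along y with the tool in free air. I took this for the arm still slowing down and did not check it further.

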